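# Roll the long sanding drum up the rack to its stop

## Task

The longer of the two sanding drums lies at the foot of its lane on the sloping drum rack. With the fingertips, push it slowly up the slope (no faster than about 10 cm a second), without lifting it off the lane or letting it run back down, until it drops into the rest at the top and lies against the metal stop. Leave the shorter drum at the foot of its lane and everything else where it stands, and finish clear of it all.

Things in the scene. Friction and masses are not known exactly. Their poses are not given: they have to be found in the camera images.
- rack: Fixed plywood drum rack 304 long, 236 wide, 95 mm tall. Origin: centre of its underside, on the table; x points uphill, z up, y across. Two parallel lanes run uphill, centred on y = +57 and -57 mm, each 106 mm wide between guide strips standing 12 mm above the lane. Lane surface climbs evenly from x = -140 (height 26) to x = +90 mm (height 54).
- slope: The grey lane surface, 7 degrees (0.122 rad) steep. Origin: on the surface midway across, at rack x = 0, height 43 mm; x points up along the slope, z square to it, y across. A drum on it has its axis at z = 30 mm and rolls freely: let go, it runs back to the kerb.
- kerb (a point): Middle of the lanes' lower end, on the surface (rack x = -140, height 26 mm), where a kerb 10 mm thick and 8 mm above the slope runs across both lanes and keeps the drums from rolling out.
- stop (a point): Middle of the uphill stop's face (rack x = +140, height 70 mm): upright aluminium plate 12 mm thick across both lanes, top at height 95 mm. From x = +90 (a 4 mm step down) to the stop is the rest, whose floor falls 3 degrees to the stop. A drum home in it touches the stop, axis at x = +110, height 79 mm, and stays by itself.
- drum_long: The longer sanding drum: solid cylinder, red-brown sleeve, 60 mm diameter, 100 mm long, about 0.35 kg (varies). Origin at its centre, y along its axis; it lies across its lane. Starts at the foot of either lane, resting on slope and kerb, axis at rack x = -123, height 58 mm.
- drum_short: The shorter sanding drum, same sleeve and diameter (60 mm) but 68 mm long; starts at the foot of the other lane. Origin at its centre, y axis along the cylinder. To be left there.
- spacer: Loose steel spacer ring 48 mm across, 18 mm tall, on the table beside the rack; origin under its centre. Bystander.
- wrench: Loose wrench 150 mm long lying on the table beside the rack. Bystander.
- glue: White jar with black cap, 54 mm across, 100 mm tall, on the table beyond the stop end of the rack; origin under its centre. Bystander.
- cup: Black cup, 78 mm across, 95 mm tall; origin under its centre. Bystander.
- sander: Black round hand sander with a green cap, 114 mm tall, grip about 200 mm long; origin under the centre of its round pad. Bystander.
- driver: Screwdriver 190 mm long lying on the table. Bystander.
Not all that is in view belongs to the job. Leave any green or yellow look-alike of the drum_short alone.

How it is judged:
By the outcome, as a careful person would: the job done as asked, in the order asked, and still so for the second after the job is handed in, with the robot touching nothing.
It also fails if it takes over 40 s, if anything falls off the work surface, if the arm or the gripper's body presses on something with over 40 N, if the wrist force passes 120 N, or if a joint passes its speed limit or range.

## Robot

A 6-joint arm with a two-finger parallel gripper is mounted at the origin on the work surface. World frame = base frame: x ahead of the robot, y to its left, z up, the work surface at z = 0. Lengths are in mm, angles in rad, forces in N, time in s.
With the tool pointing down it reaches from about 275 to 750 mm from the base axis. Payload 10.2 kg.
Tool frame: the origin (TCP) lies at the very end of the fingers, on their centre line; the grasp point (between the pads) lies 19 mm behind it; z points along the fingers, y is the line along which they close (so a half turn about z gives the same grasp; the last joint's range is limited). The gripper opens to 85 mm and grips with 20 to 120 N. Pads are 22 mm wide; open, the fingers measure 114 mm over their backs; the gripper's body (76 mm by 85 mm) begins 54 mm behind the grasp point. The pads swing forward as they close: fully open they stand 13 mm farther back than shut.
Start: joints at [-1.514, 0.313, 1.498, -0, 1.331, -0.223], TCP at [144.973, -504.593, 231.294] pointing down, gripper open.
Joint ranges: [-2.94, 2.94], [-0.97, 2.17], [0.19, 2.56], [-1.23, 4.37], [0.02, 3.11], [-2.88, 2.88]. Speed limits (rad/s): [2.39, 2.39, 3.01, 3.14, 3.14, 3.14].

## Interface

Orientations are given as a unit quaternion [w, x, y, z].
In Python, from rig import ctrl gives the robot as it stands.
- The arm moves only by the shell command python3 -m inch 'ROWS' [OPENING] [FORCE]. ROWS is text: rows parted by semicolons, each of 6 numbers parted by spaces: the shift along the tool's x, y, z in mm, then the turn, a rotation vector about the tool's x, y, z in units of 6 degrees (1.0 is 6 degrees). A call has exactly 10 rows; each row shifts and turns the commanded pose from where the row before left it, along the tool's axes as they then stand; what a row does not reach is not made up. A row lasts 1/12 s, in which the tool goes at most 41.7 mm and 7.16 degrees, less where a joint would pass 70% of its speed; a pose out of reach is approached as far as the arm can. A call with a gripper value outside its range is refused whole. OPENING is the opening, from 0 (shut) to 1 (fully open), set as the call begins (- or left out, the last holds). The fingers move at their own pace and stop on an object; FORCE is the grip in N (left out, the last holds). Time passes only in rows, so rows that do not move let the fingers close, or fill a call up. It gives the time, the measured TCP pose, the force, the opening and the grip force at its end, in the units of the state.
- ctrl.sense(): the state, without advancing time (a new reading comes with each control period).
- ctrl.capture(name): name is "scene" or "top" or "wrist"; returns a dict with "image" (384x512x3 uint8, red, green, blue), "intrinsics" (3x3 intrinsics, pixels), "rvec" (rotation vector, rad) and "tvec" (3), from world to camera coordinates, as OpenCV has them. Camera axes: x right, y down, z forward; pixel columns grow to the right and rows downward; lengths in mm; the calibration is good to about 2 mm. A picture is of the moment at which its call begins. There is no depth.
- ctrl.finish_job(): hands the job in; it is judged then, once.
The state is a dict: "time_s": time; "joints": joint angles; "dq": joint speeds; "tau": joint torques, N m; "eef_pos": TCP position; "ee_rot": TCP orientation; "force": force on the tool from outside, world axes, zero at the start; "wrist_torque": the same for the moment, N m; "grip_width": opening from 0.0 (shut) to 1.0 (fully open); "grip_force": force on a finger pad.
Only numpy, scipy, OpenCV 4.12 (cv2) and the standard library are available. Lean on these libraries where they do the work, as an engineer would, in place of code of your own. Each camera call takes 0.05 s, during which the arm holds its last target. There are 200 camera calls.

## Working session

There is one attempt and no reset: what is moved stays moved. The work goes in short steps, Python scripts to look and compute and a shell command to move; the robot and the scene stay as the last step left them, time stands still between calls to the robot, and variables do not carry over. Pictures are saved under pics/ and viewed, at most 10 in all, crops included, and the job is handed in when it is done.

```bash
mkdir -p pics; ls; cat > h.py <<'E'
import numpy as np, cv2
from rig import ctrl
def cap(n,f=None):
    c=ctrl.capture(n)
    if f: cv2.imwrite('pics/'+f,c['image'][:,:,::-1])
    return c
def ray(c,uv,z):
    K=np.array(c['intrinsics'],float);R=cv2.Rodrigues(np.array(c['rvec'],float))[0];t=np.array(c['tvec'],float).ravel()
    o=-R.T@t; d=R.T@np.linalg.inv(K)@np.array([uv[0],uv[1],1.])
    return o+d*(z-o[2])/d[2]
def proj(c,P):
    return cv2.projectPoints(np.array(P,float).reshape(-1,3),np.array(c['rvec'],float),np.array(c['tvec'],float),np.array(c['intrinsics'],float),None)[0].reshape(-1,2)
E
python3 - <<'E'
from h import *
a=cap('top','top1.png');b=cap('scene','scene1.png')
for c in(a,b):
    R=cv2.Rodrigues(np.array(c['rvec'],float))[0];print(-R.T@np.array(c['tvec'],float).ravel())
print(ctrl.sense())
E
```

```text
pics
[ 402.09986072   -9.43967937 1083.48228666]
[1079.89680635  418.2131837   970.13881994]
{'time_s': 0.1, 'joints': array([-1.51442499e+00,  3.13363730e-01,  1.49834677e+00, -5.75644334e-06,
        1.33099113e+00, -2.23382061e-01]), 'dq': array([-2.75377079e-04, -9.01138376e-04, -3.70739354e-03,  7.12331799e-06,
       -4.36730676e-04,  1.07944286e-03]), 'tau': array([ 2.22411094e-03, -4.12900758e+01, -2.60142964e+01, -1.58519551e-04,
        3.04607922e-03,  1.07996496e-05]), 'eef_pos': array([ 144.94533166, -504.36231511,  230.81321163]), 'ee_rot': array([-5.52789034e-04,  9.90232947e-01,  1.39421676e-01,  4.34631896e-05]), 'force': array([-0.61902228, -1.15668828, -0.49151311]), 'wrist_torque': array([ 0.0085778 , -0.02567813, -0.01243608]), 'grip_force': 0.0, 'grip_width': 0.999933976685884}
```

View pics/top1.png

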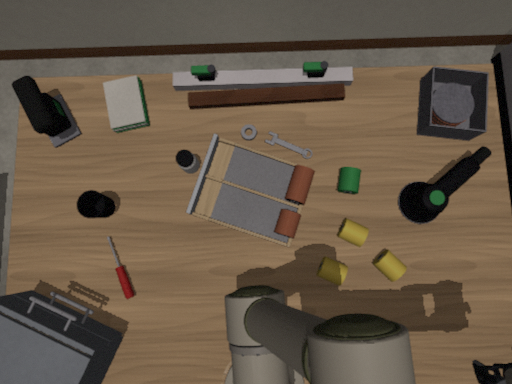

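View pics/scene1.png

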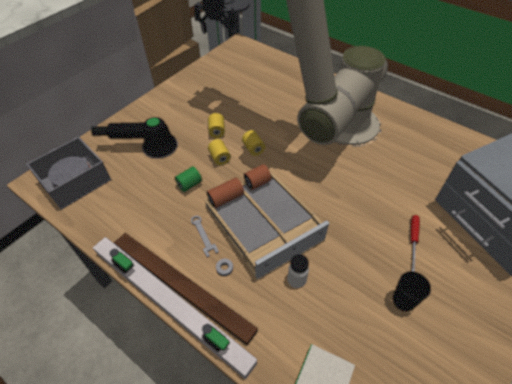

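Top view: the red-brown candidates are the long drum at (300,185) and the short drum at (288,222). The green look-alike is at (349,180), the yellow ones at (353,232), (333,271) and (390,265). The stop runs along (203,175). The scene view agrees, with the long drum at (226,192) and the short one at (257,177). I'll measure now and check the choice in a close crop.

```bash
cat >> h.py <<'E'
def drums(c):
    im=c['image'];h=cv2.cvtColor(im,cv2.COLOR_RGB2HSV)
    m=((h[...,0]<9)&(h[...,1]>110)&(h[...,2]>70)).astype(np.uint8)
    m=cv2.morphologyEx(m,cv2.MORPH_OPEN,np.ones((3,3)))
    cs,_=cv2.findContours(m,0,2)
    return [cv2.minAreaRect(x) for x in cs if cv2.contourArea(x)>120],m
E
python3 - <<'E'
from h import *
c=cap('top');s=cap('scene')
for q in(c,s):
    for r in drums(q)[0]:
        p=cv2.boxPoints(r);print(np.round(r[0]),np.round(r[1]),round(r[2]),'at z58',np.round(ray(q,r[0],58)), np.round([np.linalg.norm(ray(q,p[i],58)-ray(q,p[i+1],58)) for i in(0,1)]))
im=c['image'][:,:,::-1][120:260,170:370]
cv2.imwrite('pics/crop1.png',cv2.resize(im,None,fx=4,fy=4,interpolation=cv2.INTER_CUBIC))
E
```

```text
[124. 282.] [33.  8.] 72 at z58 [309. 377.  58.] [23. 90.]
[414. 228.] [25.  9.] 90 at z58 [339. 395.  58.] [26. 87.]
```

View pics/crop1.png

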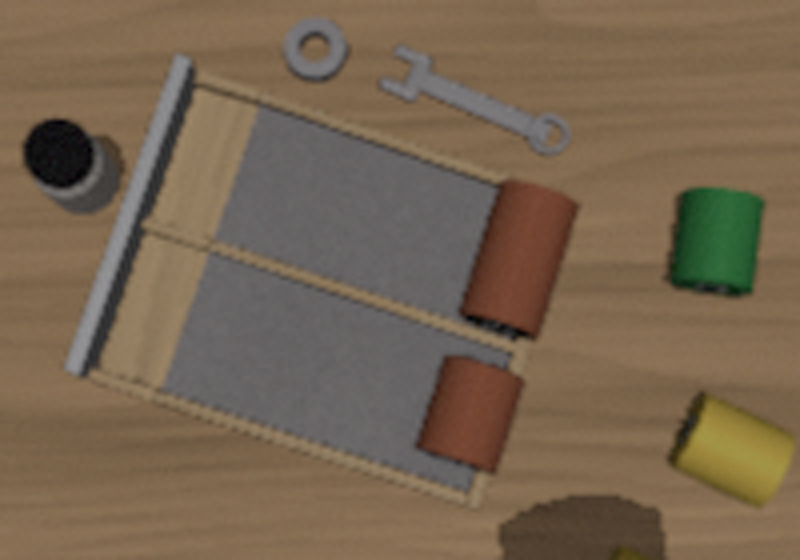

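The crop confirms it: the long red-brown drum is in the upper lane (crop 520,258), longer than the short one at (470,412). The stop's top edge runs from (183,57) to (75,374).

```bash
sed -i 's/(h\[...,0\]<9)&(h\[...,1\]>110)&(h\[...,2\]>70)/(h[...,0]<11)\&(h[...,1]>95)\&(h[...,2]>60)\&(h[...,2]<220)/' h.py
python3 - <<'E'
from h import *
c=cap('top');s=cap('scene')
A=ray(c,(170+183/4,120+57/4),95);B=ray(c,(170+75/4,120+374/4),95)
print('stop ends',A,B,np.linalg.norm(A-B))
u=(A-B)/np.linalg.norm(A-B);print('yaw uphill from stop',np.arctan2(u[1],u[0])+np.pi/2)
D=[]
for n,q in(('top',c),('scene',s)):
    for r in drums(q)[0]:
        p=cv2.boxPoints(r);print(n,np.round(r[0]),np.round(r[1]),round(r[2]),'at z60',np.round(ray(q,r[0],65)), np.round([np.linalg.norm(ray(q,p[i],65)-ray(q,p[i+1],65)) for i in(0,1)]))
# wood side edges foot corner and strip points (crop px)
for nm,px,z in[('strip outer top at stop',(200,78),62),('foot corner near',(478,505),36),('mid strip foot',(520,348),38),('mid strip top',(150,228),62)]:
    print(nm,ray(c,(170+px[0]/4,120+px[1]/4),z))
print(c['image'][185,300],c['image'][222,288])
E
```

```text
stop ends [712.03385494 114.94397986  95.        ] [490.28722765 190.86921937  95.        ] 234.38474504836378
yaw uphill from stop 1.2409113390505921
top [125. 282.] [33. 10.] 72 at z60 [310. 373.  65.] [28. 91.]
top [287. 222.] [20. 25.] 18 at z60 [460. -79.  65.] [71. 57.]
top [300. 183.] [20. 36.] 18 at z60 [ 570. -118.   65.] [103.  57.]
scene [226. 191.] [18. 33.] 64 at z60 [ 565. -112.   65.] [106.  68.]
scene [258. 175.] [17. 22.] 68 at z60 [455. -75.  65.] [75. 70.]
strip outer top at stop [706.22797437 106.88056481  62.        ]
foot corner near [394.15305754 -84.87273679  36.        ]
mid strip foot [ 505.33745362 -119.34393903   38.        ]
mid strip top [596.47236646 143.92400878  62.        ]
[118  69  51] [119  72  53]
```

```bash
python3 -m inch '24 -10 0 0 0 0;24 -10 0 0 0 0;24 -10 0 0 0 0;24 -10 0 0 0 0;24 -10 0 0 0 0;24 -10 0 0 0 0;24 -10 0 0 0 0;24 -10 0 0 0 0;24 -10 0 0 0 0;24 -10 0 0 0 0' 0.5
python3 -m inch '24 -10 0 0 0 0;24 -10 0 0 0 0;24 -10 0 0 0 0;24 -10 0 0 0 0;24 -10 0 0 0 0;24 -10 0 0 0 0;24 -10 0 0 0 0;24 -10 0 0 0 0;24 -10 0 0 0 0;24 -10 0 0 0 0'
python3 -m inch '0 0 0 0 0 -0.92;0 0 0 0 0 -0.92;0 0 0 0 0 -0.92;0 0 0 0 0 -0.92;0 0 0 0 0 -0.92;0 0 0 0 0 -0.92;0 0 0 0 0 -0.92;0 0 0 0 0 -0.92;0 0 0 0 0 -0.92;0 0 0 0 0 -0.92'
cat >> h.py <<'E'
E2=np.array([np.cos(1.239),np.sin(1.239)]);C2=np.array([-E2[1],E2[0]]);O=np.array([553.6,14.9])
def rack(p): d=np.asarray(p)[:2]-O; return np.round([d@E2,d@C2,p[2]],1)
def where():
    from scipy.spatial.transform import Rotation as R
    s=ctrl.sense();q=s['ee_rot'];M=R.from_quat([q[1],q[2],q[3],q[0]]).as_matrix()
    print('t',round(s['time_s'],2),'tcp',np.round(s['eef_pos'],1),'rack',rack(s['eef_pos']),'toolx',np.round(M[:,0],3),'yaw err',round(1.239-np.arctan2(M[1,0],M[0,0]),3),'toolz',np.round(M[:,2],3),'F',np.round(s['force'],1),'w',round(s['grip_width'],2))
E
python3 - <<'E'
from h import *
where()
c=cap('wrist','w1.png');print('green',ray(cap('top'),(349,180),30))
E
```

```text
time_s: 1.13
eef_pos: [348.9, -341.2, 231.3]
ee_rot: [0.0, 0.99, 0.139, 0.0]
force: [0.3, 0.1, 0.4]
grip_width: 0.499
grip_force: 0.0
time_s: 1.97
eef_pos: [552.0, -178.8, 231.2]
ee_rot: [-0.0, 0.99, 0.139, -0.0]
force: [0.1, 0.2, -0.4]
grip_width: 0.501
grip_force: 0.0
time_s: 2.8
eef_pos: [551.0, -179.8, 231.2]
ee_rot: [-0.0, 0.812, 0.584, -0.0]
force: [0.2, -0.7, -0.1]
grip_width: 0.495
grip_force: 0.0
t 2.8 tcp [ 551.  -179.8  231.2] rack [-184.9  -61.   231.2] toolx [0.317 0.948 0.   ] yaw err -0.009 toolz [-0.  0. -1.] F [ 0.2 -0.7 -0.1] w 0.5
green [ 581.71366206 -267.27609698   30.        ]
```

View pics/w1.png

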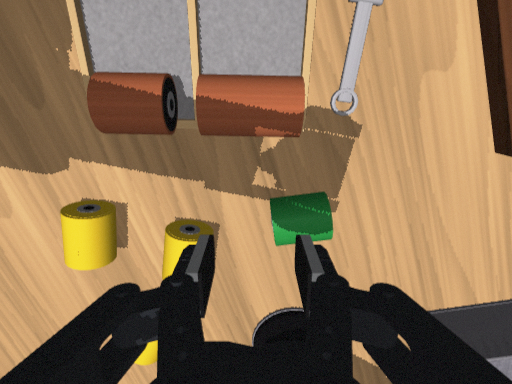

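The wrist view shows the long drum centred at about (250,105), columns 197–304, with the short drum to its left at (132,102). The green cylinder is at (302,218), and the fingertips hang at about (200,250) and (308,250). I'll refine the drum position from this view.

```bash
python3 - <<'E'
from h import *
c=cap('wrist')
for r in drums(c)[0]:
    print(np.round(r[0]),np.round(r[1]),round(r[2],1), rack(ray(c,r[0],66)))
for p in[(197,105),(304,105)]: print(rack(ray(c,p,75)))
print('mid strip edges at col pts',rack(ray(c,(192,40),58)),rack(ray(c,(312,40),58)))
print('green',rack(ray(c,(302,218),30)), 'yellow', rack(ray(c,(188,235),50)))
E
```

```text
[249. 105.] [107.  60.] 0.9 [-118.8  -56.3   66. ]
[128. 103.] [82. 60.] 1.4 [-117.4   63.7   66. ]
[-118.4   -6.2   75. ]
[-117.9 -108.8   75. ]
mid strip edges at col pts [-59.6  -1.6  58. ] [ -59.  -115.8   58. ]
green [-255.6 -121.3   30. ] yellow [-269.5   17.4   50. ]
```

```bash
python3 -m inch '0 -3.5 20 0 0 0.09;0 0 20 0 0 0;0 0 20 0 0 0;0 0 20 0 0 0;0 0 20 0 0 0;0 0 20 0 0 0;0 0 20 0 0 0;0 0 20 0 0 0;0 0 15 0 0 0;0 0 10 0 0 0'
python3 - <<'E'
from h import *
where(); cap('wrist','w2.png')
E
```

```text
time_s: 3.78
eef_pos: [547.2, -178.4, 44.6]
ee_rot: [-0.001, 0.817, 0.577, -0.0]
force: [0.3, 1.0, -0.4]
grip_width: 0.498
grip_force: 0.0
t 3.78 tcp [ 547.2 -178.4   44.6] rack [-184.8  -56.9   44.6] toolx [0.333 0.943 0.   ] yaw err 0.008 toolz [-0.002  0.001 -1.   ] F [ 0.3  1.  -0.4] w 0.5
```

View pics/w2.png

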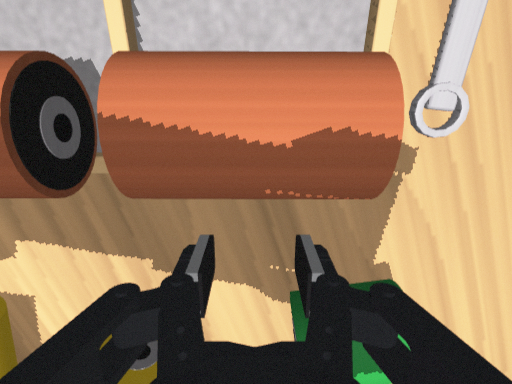

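The wrist view shows the fingers (200–310) centred behind the long drum (100–402) and parallel to it, and clear of everything else. Now I'll close in.

```bash
python3 -m inch '2 0 0 0 0 0;2 0 0 0 0 0;2 0 0 0 0 0;2 0 0 0 0 0;2 0 0 0 0 0;2 0 0 0 0 0;2 0 0 0 0 0;2 0 0 0 0 0;2 0 -0.2 0 0 0;2 0 -0.2 0 0 0'
python3 -m inch '3 0 -0.4 0 0 0;3 0 -0.4 0 0 0;3 0 -0.4 0 0 0;3 0 -0.4 0 0 0;4 0 -0.5 0 0 0;4 0 -0.5 0 0 0;4 0 -0.5 0 0 0;4 0 -0.5 0 0 0;4 0 -0.5 0 0 0;4 0 -0.5 0 0 0'
python3 - <<'E'
from h import *
where(); c=cap('wrist','w3.png')
for r in drums(c)[0]:
    print(np.round(r[0]),np.round(r[1]),round(r[2],1), rack(ray(c,r[0],68)))
E
```

```text
time_s: 4.67
eef_pos: [554.4, -159.6, 46.7]
ee_rot: [-0.0, 0.816, 0.578, -0.0]
force: [-0.1, -0.3, 0.5]
grip_width: 0.497
grip_force: 0.0
time_s: 5.5
eef_pos: [566.4, -125.4, 51.3]
ee_rot: [-0.0, 0.816, 0.579, -0.0]
force: [0.5, -2.1, 2.1]
grip_width: 0.496
grip_force: 1.0
t 5.5 tcp [ 566.4 -125.4   51.3] rack [-128.5  -57.8   51.3] toolx [ 0.331  0.944 -0.   ] yaw err 0.005 toolz [-0.  0. -1.] F [ 0.5 -2.1  2.1] w 0.5
[ 54. 240.] [121. 107.] 90.0 [-114.3   35.2   68. ]
[249. 180.] [133. 278.] 90.0 [-85.6 -56.1  68. ]
```

View pics/w3.png

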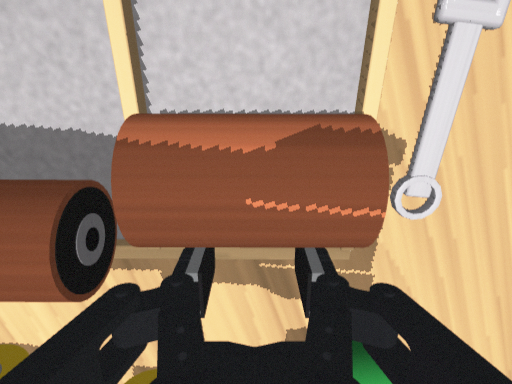

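The drum is straight in its lane at (250,180), against both fingertips and moving uphill. The short drum hasn't moved. Continuing.

```bash
python3 -m inch '4 0 -0.5 0 0 0;4 0 -0.5 0 0 0;4 0 -0.5 0 0 0;4 0 -0.5 0 0 0;4 0 -0.5 0 0 0;4 0 -0.5 0 0 0;4 0 -0.5 0 0 0;4 0 -0.5 0 0 0;4 0 -0.5 0 0 0;4 0 -0.5 0 0 0'
python3 -m inch '4 0 -0.5 0 0 0;4 0 -0.5 0 0 0;4 0 -0.5 0 0 0;4 0 -0.5 0 0 0;4 0 -0.5 0 0 0;4 0 -0.5 0 0 0;4 0 -0.5 0 0 0;4 0 -0.5 0 0 0;4 0 -0.5 0 0 0;4 0 -0.5 0 0 0'
python3 - <<'E'
from h import *
where(); c=cap('wrist')
for r in drums(c)[0]:
    print(np.round(r[0]),np.round(r[1]),round(r[2],1), rack(ray(c,r[0],78)))
E
```

```text
time_s: 6.38
eef_pos: [579.6, -87.7, 56.4]
ee_rot: [-0.0, 0.816, 0.579, -0.0]
force: [-1.1, -2.3, 1.7]
grip_width: 0.497
grip_force: 1.0
time_s: 7.22
eef_pos: [592.8, -50.0, 61.3]
ee_rot: [-0.0, 0.816, 0.579, -0.0]
force: [-0.8, -1.9, 1.0]
grip_width: 0.496
grip_force: 1.0
t 7.22 tcp [592.8 -50.   61.3] rack [-48.5 -58.2  61.3] toolx [0.331 0.944 0.   ] yaw err 0.005 toolz [-0.  0. -1.] F [-0.8 -1.9  1. ] w 0.5
[ 32. 316.] [ 56. 126.] 50.5 [-77.3  55.2  78. ]
[249. 180.] [133. 276.] 90.0 [ -5.7 -56.6  78. ]
```

```bash
python3 -m inch '4 0 -0.5 0 0 0;4 0 -0.5 0 0 0;4 0 -0.5 0 0 0;4 0 -0.5 0 0 0;4 0 -0.5 0 0 0;4 0 -0.5 0 0 0;4 0 -0.5 0 0 0;4 0 -0.5 0 0 0;4 0 -0.5 0 0 0;4 0 -0.5 0 0 0'
python3 -m inch '4 0 -0.5 0 0 0;4 0 -0.5 0 0 0;4 0 -0.5 0 0 0;4 0 -0.5 0 0 0;4 0 -0.5 0 0 0;4 0 -0.5 0 0 0;3 0 -0.4 0 0 0;3 0 -0.4 0 0 0;3 0 -0.4 0 0 0;3 0 -0.4 0 0 0'
python3 - <<'E'
from h import *
where(); c=cap('wrist','w4.png')
for r in drums(c)[0]:
    print(np.round(r[0]),np.round(r[1]),round(r[2],1), rack(ray(c,r[0],87)))
E
```

```text
time_s: 8.1
eef_pos: [606.1, -12.2, 66.3]
ee_rot: [-0.0, 0.816, 0.579, -0.0]
force: [-1.4, -1.7, 1.3]
grip_width: 0.496
grip_force: 1.0
time_s: 8.93
eef_pos: [617.9, 21.6, 70.9]
ee_rot: [0.0, 0.816, 0.578, -0.0]
force: [-1.1, -2.1, 1.3]
grip_width: 0.498
grip_force: 1.0
t 8.93 tcp [617.9  21.6  70.9] rack [ 27.3 -58.6  70.9] toolx [ 0.331  0.944 -0.   ] yaw err 0.005 toolz [-0. -0. -1.] F [-1.1 -2.1  1.3] w 0.5
[134. 377.] [12. 31.] 90.0 [-43.8   8.   87. ]
[249. 180.] [132. 276.] 90.0 [ 70.2 -57.   87. ]
```

View pics/w4.png

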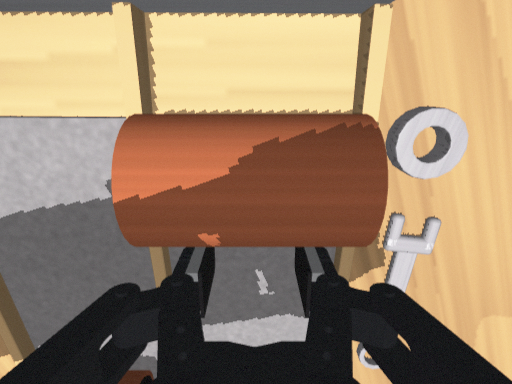

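The drum is still straight at (250,180), with the step edge just ahead of it. I'll go slowly over the step.

```bash
python3 -m inch '2.5 0 -0.3 0 0 0;2.5 0 -0.3 0 0 0;2.5 0 -0.3 0 0 0;2.5 0 -0.3 0 0 0;2.5 0 -0.3 0 0 0;2 0 0 0 0 0;2 0 0 0 0 0;2 0 0 0 0 0;2 0 0 0 0 0;2 0 0 0 0 0'
python3 -m inch '2 0 0 0 0 0;2 0 0 0 0 0;2 0 0 0 0 0;2 0 0 0 0 0;1 0 0 0 0 0;1 0 0 0 0 0;1 0 0 0 0 0;0 0 0 0 0 0;0 0 0 0 0 0;0 0 0 0 0 0'
python3 - <<'E'
from h import *
where(); c=cap('wrist','w5.png')
for r in drums(c)[0]:
    print(np.round(r[0]),np.round(r[1]),round(r[2],1), rack(ray(c,r[0],87)))
E
```

```text
time_s: 9.82
eef_pos: [625.3, 42.8, 72.4]
ee_rot: [-0.0, 0.816, 0.578, -0.0]
force: [-0.3, -2.2, 0.1]
grip_width: 0.499
grip_force: 0.7
time_s: 10.65
eef_pos: [628.9, 52.9, 72.4]
ee_rot: [-0.0, 0.816, 0.578, -0.0]
force: [0.4, -0.1, -0.0]
grip_width: 0.5
grip_force: 0.0
t 10.65 tcp [628.9  52.9  72.4] rack [ 60.5 -58.8  72.4] toolx [ 0.331  0.944 -0.   ] yaw err 0.005 toolz [-0. -0. -1.] F [ 0.4 -0.1 -0. ] w 0.5
[249. 151.] [277. 134.] 0.3 [116.1 -57.4  87. ]
```

View pics/w5.png

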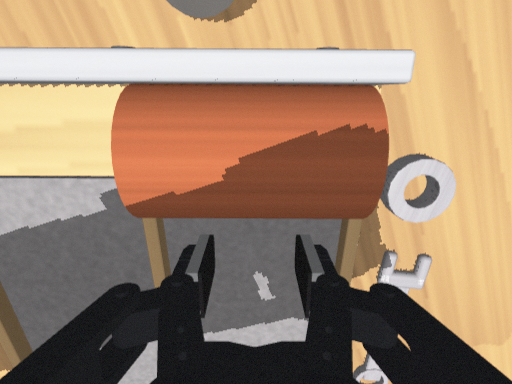

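The drum lies flat along the stop (250,150), touching it across its length, and the fingers are clear below it. Retreating back and up.

```bash
python3 -m inch '-3 0 0 0 0 0;-5 0 -2 0 0 0;-6 0 -5 0 0 0;-6 0 -10 0 0 0;-5 0 -15 0 0 0;0 0 -20 0 0 0;0 0 -20 0 0 0;0 0 -20 0 0 0;0 0 -20 0 0 0;0 0 -15 0 0 0'
python3 -m inch '-10 0 -10 0 0 0;-15 0 -10 0 0 0;-15 0 -5 0 0 0;-15 0 0 0 0 0;-15 0 0 0 0 0;-15 0 0 0 0 0;-15 0 0 0 0 0;-10 0 0 0 0 0;-5 0 0 0 0 0;0 0 0 0 0 0'
python3 - <<'E'
from h import *
where(); cap('scene','s2.png'); c=cap('wrist','w6.png')
for r in drums(c)[0]:
    print(np.round(r[0]),np.round(r[1]),round(r[2],1), rack(ray(c,r[0],87)))
E
```

```text
time_s: 11.53
eef_pos: [620.8, 28.7, 202.5]
ee_rot: [0.001, 0.816, 0.578, 0.001]
force: [-0.2, -0.6, 0.3]
grip_width: 0.5
grip_force: 0.0
time_s: 12.37
eef_pos: [582.1, -80.5, 224.3]
ee_rot: [-0.0, 0.816, 0.578, -0.0]
force: [0.6, 0.4, 0.7]
grip_width: 0.502
grip_force: 0.0
t 12.37 tcp [582.1 -80.5 224.3] rack [-80.9 -58.  224.3] toolx [ 0.332  0.943 -0.   ] yaw err 0.007 toolz [-0.  0. -1.] F [0.6 0.4 0.7] w 0.5
[140. 204.] [71. 53.] -0.0 [-107.4   55.3   87. ]
```

View pics/s2.png

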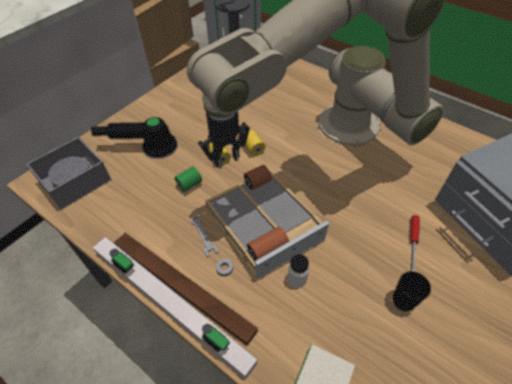

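View pics/w6.png

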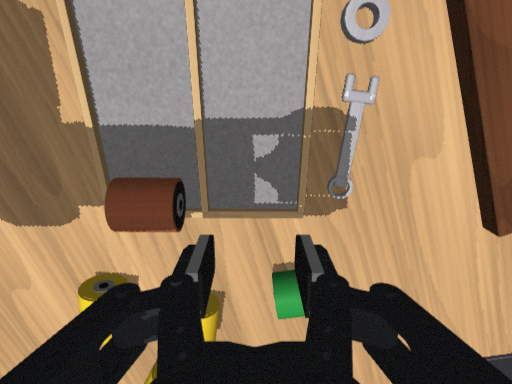

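The scene view shows the long drum in the rest against the stop at (267,242) and the short drum still at its foot (258,177). The bystanders haven't moved, and the arm is clear.

```bash
python3 -c "
from rig import ctrl
print(ctrl.finish_job())"
```

```text
the job is handed in; nothing more can be done
None
```

The long drum was pushed slowly up its lane and now rests against the metal stop; the short drum and everything else are where they stood, the arm is clear, and the job was handed in at about 12.5 s.

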